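# Set the stage carriage one spacer block off its end stop

## Robot

A 6-joint arm with a two-finger parallel gripper is mounted at the origin on the work surface. World frame = base frame: x ahead of the robot, y to its left, z up, the work surface at z = 0. Lengths are in m, angles in rad, forces in N, time in s.
With the tool pointing down it reaches from about 0.3 to 0.775 m from the base axis. Payload 14.6 kg.
Tool frame: the origin (TCP) lies midway between the tips of the shut fingers; the grasp point (between the pads) lies 19 mm behind it (tcp_to_grasp is the distance from the TCP to the grasp point, in m); z points along the fingers, y is the line along which they close (so a half turn about z gives the same grasp; the last joint's range is limited). The gripper opens to 94 mm and grips with 3 to 60 N. Pads are 16 mm wide; open, the fingers measure 119 mm over their backs; the gripper's body (75 mm by 177 mm) begins 78 mm behind the grasp point.
Start: joints at [1.155, 0.3, 1.521, -0, 1.321, -0.067], TCP at [0.188, 0.517, 0.205] pointing down, gripper open.
Joint ranges: [-3.03, 3.03], [-0.79, 2.21], [0.23, 2.52], [-1.04, 4.18], [0, 3.07], [-2.55, 2.55]. Speed limits (rad/s): [2.22, 2.22, 2.57, 3.14, 3.14, 3.14].

## Interface

Orientations are given as [roll, pitch, yaw] about the fixed x, y, z axes, in that order (R = Rz(yaw) Ry(pitch) Rx(roll)).
In Python, from station import * gives the robot as it stands.
- The arm moves only by the tool send_rows, never from a script. Its argument "motion" is a list of rows, each a list of 3 entries, a list of its own where there are three numbers: the shift along the tool's x, y, z in units of 0.03 m (1.0 is 0.03 m), then the turn, a rotation vector about the tool's x, y, z in units of 0.12 rad (1.0 is 0.12 rad), then the opening, from -1 (shut) to 1 (fully open). In form: [[[x, y, z], [rx, ry, rz], grip], ...]. A call has 1 to 12 rows; each row shifts and turns the commanded pose from where the row before left it, along the tool's axes as they then stand; what a row does not reach is not made up. A row lasts 1/10 s, in which the tool goes at most 50 mm and 8.59 degrees, less where a joint would pass 70% of its speed; a pose out of reach is approached as far as the arm can. A call with a number of a shift or a turn outside -1 to 1 is refused whole. A call with a gripper value outside its range is refused whole. The fingers move at their own pace and stop on an object; "squeeze" is the grip in N (left out, the last holds). Time passes only in rows, so rows that do not move let the fingers close. It gives the time, the measured TCP pose, the force, the opening and the grip force at its end, in the units of the state.
- get_obs(): the state, without advancing time (a new reading comes with each control period).
- camera(name): name is "side" or "top"; returns a dict with "pixels" (400x640x3 uint8, red, green, blue), "depth" (400x640 float32, m along the optical axis (not along the pixel's ray), 0 where there is no reading), "fx", "fy", "cx", "cy" (pixels), "rvec" (rotation vector, rad) and "tvec" (3), from world to camera coordinates, as OpenCV has them. Camera axes: x right, y down, z forward; pixel columns grow to the right and rows downward; lengths in m; the calibration is good to about 2 mm. A picture is of the moment at which its call begins.
- hand_in(): hands the job in; it is judged then, once.
The state is a dict: "time_s": time; "qpos": joint angles; "joint_vel": joint speeds; "tau": joint torques, N m; "ee_pos": TCP position; "eef_rot": TCP orientation; "force": force on the tool from outside, world axes, zero at the start; "moment": the same for the moment, N m; "grip_width": finger opening in m; "grip_force": force on a finger pad.
Only numpy, scipy, OpenCV 4.12 (cv2) and the standard library are available. Lean on these libraries where they do the work, as an engineer would, in place of code of your own. Each camera call takes 0.05 s, during which the arm holds its last target. There are 200 camera calls.

## Task

Set the carriage of the linear stage exactly one long spacer block away from the end stop: lay the longer of the two aluminium spacer blocks flat on the stage bed, lengthwise in the space between carriage and stop, then wind the handwheel until the carriage closes up on the block and nips it against the stop, with no gap left at either end. Move the carriage only by the handwheel, not by pushing it, and leave the block there, closed in between the two; the shorter block stays where it is.

Things in the scene. Friction and masses are not known exactly. Their poses are not given: they have to be found in the camera images.
- stage: Screw-driven linear stage fixed on the bench. Its bed: two flat ways, together 80 mm wide and 320 mm long, tops 57 mm above the bench, a 20 mm open channel between them. Origin: at bench level under the bed's centre line, 135 mm before the stop's face; +y runs along the bed from handwheel to stop, x across it. Base plate 150 mm wide, y -235 to +195 mm.
- end_stop: Steel block clamped across the bed's far end, 80 mm wide, 45 mm high; its flat face looks to -y, at the carriage. Origin: on the bed's surface at the middle of that face; axes as the stage's. It does not move.
- carriage: Black carriage that slides along the bed (y), with a flat steel face, 80 mm wide and 50 mm high, that looks to +y, at the stop; 75 mm long behind it, a low fibre clamp on top. Origin: on the bed's surface at the middle of that face; axes as the stage's. The faces start 120 to 150 mm apart. The wheel's friction holds it where it is left.
- long_block: The longer spacer block, plain aluminium, 50 mm wide (x), 100 mm long (y), 36 mm high, about 0.5 kg, three screw holes in its top. Origin: centre of its underside. It starts flat on the bench to the left of the stage, in one of two spots, up to 0.6 rad of yaw. Lying on the bed its origin is 57 mm above the bench; nipped, it is 50 mm from the stop's face.
- short_block: The shorter spacer block, alike but 70 mm long (y) and with two holes. Origin: centre of its underside. It is in the other of the two spots; not wanted.
- handwheel (a joint): Angle of the handwheel (rad), 0 to 40.8, at the start 3 to 12.5. It grows clockwise seen from above, which drives the carriage towards the stop, 20 mm a turn. At 0 the crank handle stands on the stage's +y side of the axis, the faces 160 mm apart. Winding takes about 1.3 N at the handle; once the block is nipped it comes up firm, some 7 N more for every 0.1 rad: 5 to 8 N is plenty.
- wheel_centre (a point): Point on the handwheel's vertical axis, 172 mm above the bench, level with crank_grip. The steel wheel below it has three spokes and a rim 113 mm across, the rim's top 134 mm above the bench; it stands on a black gearbox at the bed's -y end, 167 mm from the stage's origin. Nothing there is higher but the crank handle.
- crank_grip (a point): Where to take the crank handle: a black upright cylinder, 22 mm across and 65 mm tall (136 to 201 mm above the bench), on the wheel's rim 50 mm from the wheel's axis. It spins freely on its own pin, so the gripper need not turn while winding. The point is on the handle's axis, 172 mm above the bench.
Mind the look-alikes: they are no part of the job. Leave any green or orange look-alike of the long_block alone.

How it is judged:
On the way, in this order (a step that is already met when the one before it is completed fails the run):
1. the long block lies flat, lengthwise and let go on the bed between carriage and stop, the carriage not yet closed up on it (x of long_block in the frame of stage between -0.012 and 0.012 m and z of long_block in the frame of stage between 0.054 and 0.06 m and angle between long_block's own z axis and vertical below 0.06 rad and angle between the y axis of long_block and the y axis of stage, either way round below 0.25 rad and y of long_block in the frame of stage between 0 and 0.088 m and contact force between the fingers and long_block below 0.1 N), for 0.2 s.
2. the carriage presses on the block and the block on the stop (contact force between each of carriage, end_stop and long_block above 1 N and y of carriage in the frame of end_stop between -0.1015 and -0.0975 m and y of long_block in the frame of end_stop between -0.0515 and -0.0485 m), for 0.2 s.
At the end, for the whole second after the job is handed in: The long block lies flat and lengthwise on the bed (within 12 mm of its centre line, square within 0.04 rad), released and at rest, its ends within 1.5 mm of touching both the stop and the carriage (faces 97.5 to 101.5 mm apart); the short block has moved less than 30 mm (x of long_block in the frame of stage between -0.012 and 0.012 m and z of long_block in the frame of stage between 0.054 and 0.06 m and angle between long_block's own z axis and vertical below 0.06 rad and y of carriage in the frame of end_stop between -0.1015 and -0.0975 m and y of long_block in the frame of end_stop between -0.0515 and -0.0485 m and angle between the y axis of long_block and the y axis of stage, either way round below 0.04 rad and linear speed of long_block below 0.01 m/s and distance of short_block from where it was at the start of the episode below 0.03 m).
It fails at once if the carriage is pushed by the robot itself (over 10 N) (contact force between any of the arm, the fingers and carriage above 10 N).
It fails at once if the short block is moved more than 30 mm (distance of short_block from where it was at the start of the episode above 0.03 m).
It also fails if it takes over 72 s, if anything falls off the work surface, if the arm or the gripper's body presses on something with over 40 N, if the wrist force passes 120 N, or if a joint passes its speed limit or range.

## Working session

There is one attempt and no reset: what is moved stays moved. The work goes in short steps, Python scripts to look and compute and a tool call to move; the robot and the scene stay as the last step left them, time stands still between calls to the robot, and variables do not carry over. Pictures are saved under pics/ and viewed, at most 10 in all, crops included, and the job is handed in when it is done.

Besides the shell and the picture viewer there is one more tool, called after "Emit:" as name(argument=value, ...), one argument or row to a line, values as JSON. send_rows: Moves the arm, as the interface text tells. Its arguments: {"type":"object","properties":{"motion":{"type":"array"},"squeeze":{"type":"number"}},"required":["motion"]}

```bash
mkdir -p pics; ls; cat > h.py <<'E'
from station import *
import numpy as np, cv2
def cam(n):
    c=camera(n); c['R']=cv2.Rodrigues(np.array(c['rvec'],float))[0]; c['t']=np.array(c['tvec'],float).ravel(); return c
def cloud(c):
    v,u=np.indices(c['depth'].shape); d=c['depth'].astype(float)
    P=np.stack([(u-c['cx'])/c['fx']*d,(v-c['cy'])/c['fy']*d,d],-1)
    return (P-c['t'])@c['R']
def ray(c,u,v,z):
    o=-c['R'].T@c['t']; d=c['R'].T@np.array([(u-c['cx'])/c['fx'],(v-c['cy'])/c['fy'],1.])
    return o+d*(z-o[2])/d[2]
def proj(c,p):
    q=c['R']@np.array(p)+c['t']; return c['fx']*q[0]/q[2]+c['cx'],c['fy']*q[1]/q[2]+c['cy']
def save(n,im): cv2.imwrite('pics/'+n,cv2.cvtColor(np.ascontiguousarray(im),cv2.COLOR_RGB2BGR))
E
python3 - <<'E'
from h import *
import pickle
for n in('top','side'):
    c=cam(n); save(n+'0.png',c['pixels']); pickle.dump(c,open(n+'0.pkl','wb'))
    print(n,-c['R'].T@c['t'],c['fx'],(c['depth']>0).mean())
o=get_obs();print(o)
E
```

```text
pics
top [0.29580791 0.12491093 1.27938423] 511.3632288442292 0.99591015625
side [ 0.22412842 -0.66075582  0.9191201 ] 434.7717957502329 0.99588671875
{'time_s': 0.1, 'qpos': array([ 1.15543069e+00,  3.00403907e-01,  1.52149374e+00, -1.77326094e-05,
        1.32069281e+00, -6.65797473e-02]), 'joint_vel': array([-3.22448751e-04, -1.71855140e-03, -1.29551087e-03, -6.43663732e-05,
       -1.21056812e-05,  6.63633385e-04]), 'tau': array([ 1.52056520e-03, -5.32648587e+01, -3.53283370e+01,  7.10228272e-02,
        2.34583416e-02, -8.60671867e-05]), 'ee_pos': array([0.18787257, 0.51667965, 0.20496013]), 'eef_rot': array([-3.14059592e+00, -4.92457592e-05,  2.79281114e+00]), 'force': array([ 0.39102878, -1.53810988,  0.65511069]), 'moment': array([ 0.03548567,  0.01084688, -0.01824437]), 'grip_force': 0.0, 'grip_width': 0.09390470779359114}
```

View pics/top0.png

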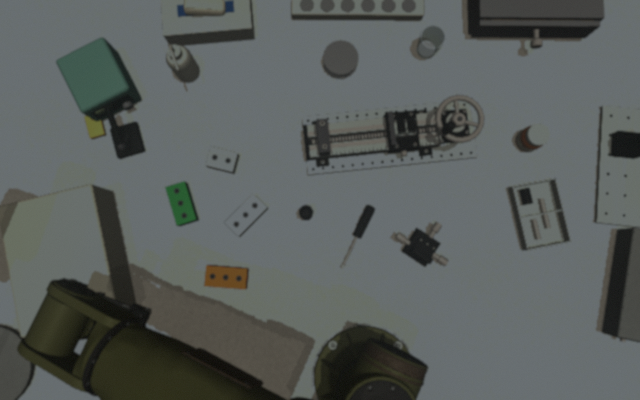

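View pics/side0.png

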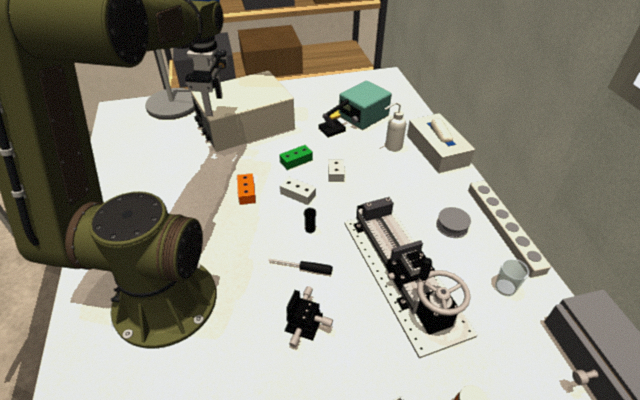

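The top view shows the stage at (395,133), with the stop at (322,140), the carriage at (405,130) and the wheel at (459,118). Four things could pass for the long block:
- plain three-hole block at (246,215)
- plain two-hole block at (222,159), the short one
- green at (181,203)
- orange at (227,277)

I choose (246,215) and will check it in a close crop.

```bash
python3 - <<'E'
from h import *
import pickle
c=pickle.load(open('top0.pkl','rb')); P=cloud(c); im=c['pixels']
a=cv2.resize(im[140:245,160:280],(400,350),interpolation=cv2.INTER_CUBIC)
b=cv2.resize(im[85:185,295:495],(800,400),interpolation=cv2.INTER_CUBIC)
o=np.zeros((600,800,3),np.uint8);o[:200,:228]=cv2.resize(a,(228,200));o[200:]=b
s=pickle.load(open('side0.pkl','rb'))
sc=cv2.resize(s['pixels'][190:350,340:500],(200,200),interpolation=cv2.INTER_CUBIC);o[:200,500:700]=sc
o=np.clip(o.astype(float)*1.6,0,255).astype(np.uint8)
save('crop.png',o)
z=P[...,2]
for n,(u0,v0,u1,v1) in {'long':(215,190,275,240),'short':(203,143,243,175)}.items():
    m=np.zeros(z.shape,np.uint8); m[v0:v1,u0:u1]=(z[v0:v1,u0:u1]>0.025)
    pts=P[m>0]; r=cv2.minAreaRect((pts[:,:2]*1000).astype(np.float32)); print(n,r,np.median(pts[:,2]),len(pts))
m=np.zeros(z.shape,np.uint8); m[85:185,295:495]=1
for lo,hi in((.128,.140),(.185,.21),(.1,.11),(.095,.125),(.05,.062)):
    k=(m>0)&(z>lo)&(z<hi); pts=P[k]; 
    if len(pts)>5: print(lo,hi,len(pts),cv2.minAreaRect((pts[:,:2]*1000).astype(np.float32)), pts.mean(0), np.array(np.nonzero(k)).mean(1)[::-1])
E
```

```text
long ((333.3995666503906, 234.42633056640625), (209.72659301757812, 98.19245910644531), 45.966346740722656) 0.034275732723688876 856
short ((438.083251953125, 243.98956298828125), (364.02215576171875, 71.94273376464844), 51.107418060302734) 0.03392245600572434 587
0.128 0.14 592 ((607.4966430664062, -207.55703735351562), (110.24759674072266, 110.52043914794922), 77.11138916015625) [ 0.60910481 -0.20976678  0.13119554] [460.68243243 118.20608108]
0.185 0.21 77 ((575.0234985351562, -170.03768920898438), (19.84113311767578, 17.58683204650879), 11.781449317932129) [ 0.57453956 -0.16881046  0.19523587] [450.55844156 125.79220779]
0.1 0.11 432 ((590.0615844726562, -48.66087341308594), (78.58208465576172, 337.4147033691406), 6.489526748657227) [0.58381791 0.02280098 0.10378201] [358.39351852 131.        ]
0.095 0.125 1026 ((592.5111694335938, -67.23558044433594), (104.5350570678711, 374.80303955078125), 6.5845136642456055) [ 0.58980374 -0.03775444  0.10457273] [384.39181287 128.60038986]
0.05 0.062 2257 ((582.600830078125, -22.830413818359375), (104.11884307861328, 350.228759765625), 4.194881916046143) [ 0.58339501 -0.00680866  0.05541721] [368.78023926 136.02879929]
```

View pics/crop.png

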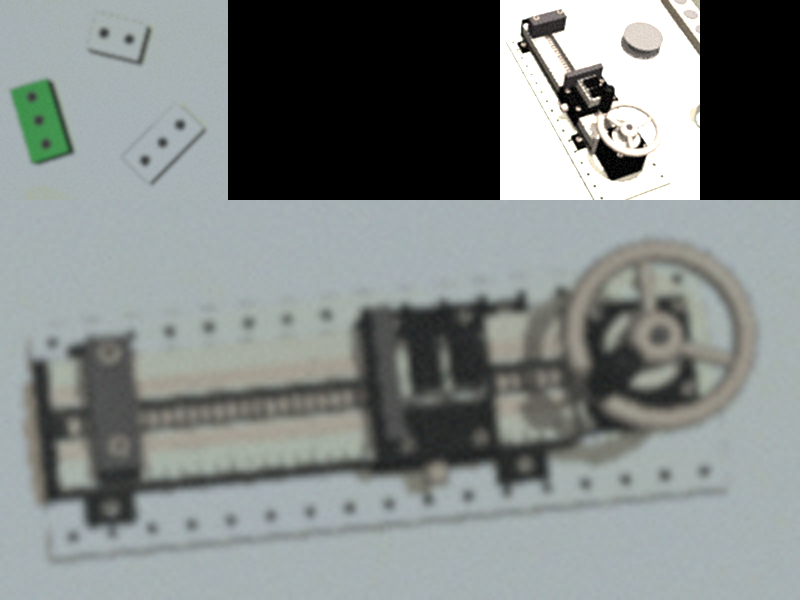

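The crop confirms it: the plain three-hole block is the target. The handle is the dark top at about (600,375) in the crop, which is (451,126) in the full image. Next I refine the poses.

```bash
cat > meas.py <<'E'
from h import *
import pickle
def comp(c,P,lo,hi,box):
    z=P[...,2]; u0,v0,u1,v1=box
    m=np.zeros(z.shape,np.uint8); m[v0:v1,u0:u1]=((z>lo)&(z<hi))[v0:v1,u0:u1]
    n,l,s,ce=cv2.connectedComponentsWithStats(m,connectivity=4)
    return l==1+np.argmax(s[1:,4])
def rect(c,P,lo,hi,box,zt):
    k=comp(c,P,lo,hi,box); v,u=np.nonzero(k)
    # refine: rays onto the known plane
    q=np.array([ray(c,a,b,zt)[:2] for a,b in zip(u,v)])*1000
    r=cv2.minAreaRect(q.astype(np.float32)); b=cv2.boxPoints(r)
    e=max((b[1]-b[0],b[2]-b[1]),key=np.linalg.norm)
    ev=np.linalg.eigh(np.cov(q.T))[1][:,1]
    return dict(n=len(q),c=np.round(r[0],1),size=np.round(r[1],1),mean=q.mean(0).round(1),yawbox=np.arctan2(e[1],e[0])%np.pi,yawpca=np.arctan2(ev[1],ev[0])%np.pi,z=np.median(P[k][:,2]))
def wheel(c,P,box):
    k=comp(c,P,.122,.142,box); v,u=np.nonzero(k)
    q=np.array([ray(c,a,b,.134)[:2] for a,b in zip(u,v)])
    return cv2.minEnclosingCircle((q*1000).astype(np.float32)),len(q)
E
python3 - <<'E'
from meas import *
c=pickle.load(open('top0.pkl','rb')); P=cloud(c)
for n,a in {'long':(.022,.045,(215,190,275,240),.036),'short':(.022,.045,(203,143,243,175),.036),
 'stop':(.09,.11,(300,110,345,170),.102),'carr':(.09,.12,(375,105,425,165),.107),'handle':(.18,.215,(425,90,490,150),.201)}.items():
    print(n,rect(c,P,*a[:3],a[3]))
print(wheel(c,P,(425,85,495,150)))
np.set_printoptions(linewidth=250,precision=0,suppress=True)
print((P[106:166:3,380:425:2,2]*1000)); print(P[110:170:4,300:345:3,2]*1000)
s=pickle.load(open('side0.pkl','rb')); Q=cloud(s)
print('side long',rect(s,Q,.022,.045,(270,170,322,208),.036)); print('side handle',rect(s,Q,.17,.215,(380,240,480,310),.201)); print(wheel(s,Q,(400,250,480,330)))
E
```

```text
long {'n': 837, 'c': array([388.3, 290.9]), 'size': array([50.3, 97.9]), 'mean': array([388.5, 291.6]), 'yawbox': np.float32(2.3741388), 'yawpca': np.float64(2.373782553100049), 'z': np.float64(0.03421150433080659)}
short {'n': 591, 'c': array([525.8, 353.7]), 'size': array([72.1, 51.3]), 'mean': array([526. , 353.8]), 'yawbox': np.float32(1.3324648), 'yawpca': np.float64(1.3342872334024425), 'z': np.float64(0.0338453390689166)}
stop {'n': 403, 'c': array([571.6, 105.1]), 'size': array([81.5, 28. ]), 'mean': array([571.7, 105.1]), 'yawbox': np.float32(0.11383405), 'yawpca': np.float64(0.10714711258109944), 'z': np.float64(0.10037189667829148)}
carr {'n': 478, 'c': array([591.4, -79.4]), 'size': array([81.6, 64.6]), 'mean': array([592.5, -73. ]), 'yawbox': np.float32(0.1018432), 'yawpca': np.float64(1.9144005598783322), 'z': np.float64(0.09821344934466833)}
handle {'n': 86, 'c': array([ 572.3, -166.7]), 'size': array([20.4, 22.5]), 'mean': array([ 572.4, -166.5]), 'yawbox': np.float32(2.0130816), 'yawpca': np.float64(2.1631045658006), 'z': np.float64(0.19565514781829735)}
(((606.31939
[... 3400 characters left out ...]
.  27.  23.  13.   5.  10.  12.]
 [ -3.  -2.   1.   9.  10.  10.  20.  24.  21.  22.  12.  12.   9.  11.  13.]
 [  4.  -4.   1.   6.   9.   7.  22.  20.  18.  10.  13.  11.  16.  13.  13.]]
side long {'n': 486, 'c': array([390., 285.]), 'size': array([ 63., 107.]), 'mean': array([390., 286.]), 'yawbox': np.float32(2.3720922), 'yawpca': np.float64(2.351449941759107), 'z': np.float64(0.03545116878629384)}
side handle {'n': 141, 'c': array([ 569., -182.]), 'size': array([41., 20.]), 'mean': array([ 569., -183.]), 'yawbox': np.float32(0.96338534), 'yawpca': np.float64(0.9458530628220871), 'z': np.float64(0.19041644066185087)}
(((607.0432739257812, -210.66513061523438), 57.530757904052734), 1077)
```

Emit:
send_rows(
  motion=[
    [[-0.74,-0.4,0],[0,0,0],1],
    [[-0.74,-0.4,0],[0,0,0],1],
    [[-0.74,-0.4,0],[0,0,0],1],
    [[-0.74,-0.4,0],[0,0,0],1],
    [[-0.74,-0.4,0],[0,0,0],1],
    [[-0.74,-0.4,0],[0,0,0],1],
    [[-0.74,-0.4,0],[0,0,0],1],
    [[-0.74,-0.4,0],[0,0,0],1],
    [[-0.74,-0.4,0],[0,0,0],1],
    [[-0.74,-0.4,0],[0,0,0],1],
    [[-0.74,-0.4,0],[0,0,0],1],
    [[-0.74,-0.4,0],[0,0,0],1],
  ],
  squeeze=25,
)

```text
time_s: 1.3
ee_pos: [0.3896, 0.2896, 0.2052]
eef_rot: [-3.141, -0.0, 2.793]
force: [-0.2, 0.2, 0.2]
grip_width: 0.0942
grip_force: 0.0
```

Emit:
send_rows(
  motion=[
    [[0,0,0],[0,0,0.87],1],
    [[0,0,0],[0,0,0.87],1],
    [[0,0,0],[0,0,0.87],1],
    [[0,0,0],[0,0,0.87],1],
    [[0,0,0],[0,0,0],1],
    [[0,0,0],[0,0,0],1],
    [[0,0,0],[0,0,0],1],
  ],
)

```text
time_s: 2.0
ee_pos: [0.3891, 0.2905, 0.2054]
eef_rot: [-3.141, -0.0, 2.378]
force: [-0.0, -0.4, 0.4]
grip_width: 0.0939
grip_force: 0.0
```

```bash
cat >> h.py <<'E'
def go(x,y,z,yaw):
    o=get_obs(); from scipy.spatial.transform import Rotation as R
    M=R.from_euler('xyz',o['eef_rot']).as_matrix()
    d=M.T@(np.array([x,y,z])-o['ee_pos'])/.03
    T=R.from_euler('xyz',[np.pi,0,yaw]).as_matrix()
    r=R.from_matrix(M.T@T).as_rotvec()/.12
    print('t',o['time_s'],'pos',o['ee_pos'].round(4),'rot',o['eef_rot'].round(3),'f',o['force'].round(1),'w',round(o['grip_width'],4),'gf',o['grip_force']); print('d units',d.round(2),'r units',r.round(2))
E
python3 -c "
from h import *
go(.389,.290,.012,2.374)"
```

```text
t 2.0 pos [0.3891 0.2905 0.2054] rot [-3.141 -0.     2.378] f [-0.  -0.4  0.4] w 0.0939 gf 0.0
d units [-0.01 -0.01  6.45] r units [-0.   -0.    0.03]
```

Emit:
send_rows(
  motion=[
    [[0,0,0.9],[0,0,0],1],
    [[0,0,0.9],[0,0,0],1],
    [[0,0,0.9],[0,0,0],1],
    [[0,0,0.9],[0,0,0],1],
    [[0,0,0.9],[0,0,0],1],
    [[0,0,0.9],[0,0,0],1],
    [[0,0,0.6],[0,0,0],1],
    [[0,0,0.45],[0,0,0],1],
    [[0,0,0],[0,0,0],1],
    [[0,0,0],[0,0,0],-1],
    [[0,0,0],[0,0,0],-1],
    [[0,0,0],[0,0,0],-1],
  ],
  squeeze=25,
)

```text
time_s: 3.2
ee_pos: [0.3895, 0.2908, 0.0128]
eef_rot: [3.14, 0.0, 2.375]
force: [-0.2, 1.1, -0.1]
grip_width: 0.0736
grip_force: 0.0
```

Emit:
send_rows(
  motion=[
    [[0,0,0],[0,0,0],-1],
    [[0,0,0],[0,0,0],-1],
    [[0,0,0],[0,0,0],-1],
    [[0,0,0],[0,0,0],-1],
    [[0,0,0],[0,0,0],-1],
  ],
)

```text
time_s: 3.7
ee_pos: [0.3895, 0.2908, 0.0123]
eef_rot: [3.14, 0.0, 2.375]
force: [2.9, 2.9, 2.6]
grip_width: 0.0499
grip_force: 25.0
```

Emit:
send_rows(
  motion=[
    [[0,0,-0.5],[0,0,0],-1],
    [[0,0,-0.8],[0,0,0],-1],
    [[0,0,-0.9],[0,0,0],-1],
    [[0,0,-0.9],[0,0,0],-1],
    [[0,0,-0.9],[0,0,0],-1],
    [[0,0,-0.9],[0,0,0.9],-1],
    [[0,0,0],[0,0,0.98],-1],
    [[0,0,0],[0,0,0.98],-1],
    [[0,0,0],[0,0,0.98],-1],
    [[0,0,0],[0,0,0.98],-1],
    [[0,0,0],[0,0,0.96],-1],
    [[0,0,0],[0,0,0],-1],
  ],
)

```text
time_s: 4.9
ee_pos: [0.3885, 0.29, 0.1581]
eef_rot: [-3.139, 0.001, 1.68]
force: [0.5, 0.0, -6.3]
grip_width: 0.0498
grip_force: 25.0
```

```bash
python3 -c "
from h import *
go(.5808,.0251,.16,1.681)"
```

```text
t 4.9 pos [0.3885 0.29   0.1581] rot [-3.139e+00  1.000e-03  1.680e+00] f [ 0.5  0.  -6.3] w 0.0498 gf 24.99943971633911
d units [-9.48  5.41 -0.07] r units [-0.02  0.01 -0.01]
```

Emit:
send_rows(
  motion=[
    [[-0.5,0.29,0],[0,0,0],-1],
    [[-0.87,0.49,0],[0,0,0],-1],
    [[-0.87,0.49,0],[0,0,0],-1],
    [[-0.87,0.49,0],[0,0,0],-1],
    [[-0.87,0.49,0],[0,0,0],-1],
    [[-0.87,0.49,0],[0,0,0],-1],
    [[-0.87,0.49,0],[0,0,0],-1],
    [[-0.87,0.49,0],[0,0,0],-1],
    [[-0.87,0.49,0],[0,0,0],-1],
    [[-0.87,0.49,0],[0,0,0],-1],
    [[-0.87,0.49,0],[0,0,0],-1],
    [[-0.28,0.22,0],[0,0,0],-1],
  ],
)

```text
time_s: 6.1
ee_pos: [0.5823, 0.0236, 0.158]
eef_rot: [-3.14, 0.0, 1.683]
force: [-0.6, 0.5, -5.7]
grip_width: 0.0499
grip_force: 25.0
```

Emit:
send_rows(
  motion=[
    [[0,0,0],[0,0,0],-1],
    [[0,0,0],[0,0,0],-1],
    [[0,0,0],[0,0,0],-1],
  ],
)

```text
time_s: 6.4
ee_pos: [0.5812, 0.0268, 0.1588]
eef_rot: [-3.141, -0.0, 1.683]
force: [-0.0, -0.5, -4.0]
grip_width: 0.0497
grip_force: 25.0
```

```bash
python3 - <<'E'
from meas import *
go(.5808,.0251,.069,1.681)
c=cam('side'); im=c['pixels']; save('over.png',cv2.resize(im[150:330,330:510],(600,600),interpolation=cv2.INTER_CUBIC))
E
```

```text
t 6.4 pos [0.5812 0.0268 0.1588] rot [-3.141 -0.     1.683] f [-0.  -0.5 -4. ] w 0.0497 gf 24.998493790626526
d units [-0.05 -0.02  2.99] r units [-0.01 -0.    0.02]
```

View pics/over.png

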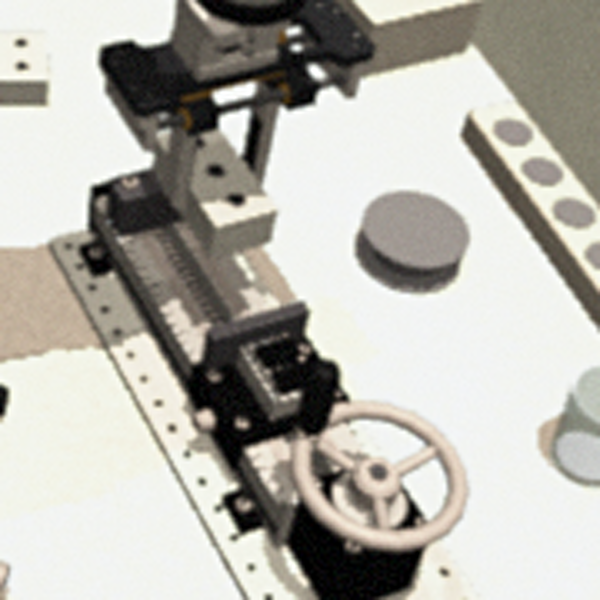

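The block (crop 230,210) hangs level and lengthwise over the bed, between the stop (140,200) and the carriage (255,340). Now I lower it.

Emit:
send_rows(
  motion=[
    [[0,0,0.5],[0,0,0],-1],
    [[0,0,0.6],[0,0,0],-1],
    [[0,0,0.6],[0,0,0],-1],
    [[0,0,0.5],[0,0,0],-1],
    [[0,0,0.3],[0,0,0],-1],
    [[0,0,0.2],[0,0,0],-1],
    [[0,0,0.15],[0,0,0],-1],
    [[0,0,0.08],[0,0,0],-1],
    [[0,0,0],[0,0,0],-1],
    [[0,0,0],[0,0,0],-1],
  ],
)

```text
time_s: 7.45
ee_pos: [0.5821, 0.0258, 0.0715]
eef_rot: [3.141, 0.0, 1.682]
force: [0.1, -0.2, -4.9]
grip_width: 0.0499
grip_force: 25.0
```

```bash
python3 - <<'E'
from meas import *
go(.5808,.0251,.069,1.681)
c=cam('side'); im=c['pixels']; Q=cloud(c)
r=rect(c,Q,.082,.1,(375,180,425,250),.093); print(r)
E
```

```text
t 7.45 pos [0.5821 0.0258 0.0715] rot [3.141 0.    1.682] f [ 0.1 -0.2 -4.9] w 0.0499 gf 24.998470544815063
d units [-0.02 -0.04  0.08] r units [0.01 0.   0.  ]
{'n': 544, 'c': array([580.7,  13.1]), 'size': array([75.8, 93.5]), 'mean': array([583.4,   9.2]), 'yawbox': np.float32(1.8725492), 'yawpca': np.float64(1.3660929900426753), 'z': np.float64(0.09501987735950462)}
```

Still carried, with about 2 mm to go.

Emit:
send_rows(
  motion=[
    [[0,0,0.04],[0,0,0],-1],
    [[0,0,0.04],[0,0,0],-1],
    [[0,0,0],[0,0,0],-1],
    [[0,0,0],[0,0,0],-1],
  ],
)

```text
time_s: 7.9
ee_pos: [0.582, 0.0258, 0.0693]
eef_rot: [3.141, 0.0, 1.682]
force: [-4.9, -0.5, 4.6]
grip_width: 0.0495
grip_force: 25.0
```

Emit:
send_rows(
  motion=[
    [[0,0,0],[0,0,0],1],
    [[0,0,0],[0,0,0],1],
    [[0,0,0],[0,0,0],1],
    [[0,0,0],[0,0,0],1],
    [[0,0,0],[0,0,0],1],
    [[0,0,0],[0,0,0],1],
    [[0,0,-0.5],[0,0,0],1],
    [[0,0,-0.9],[0,0,0],1],
    [[0,0,-0.9],[0,0,0],1],
    [[0,0,-0.9],[0,0,0],1],
    [[0,0,-0.9],[0,0,0],1],
    [[0,0,-0.9],[0,0,0],1],
  ],
)

```text
time_s: 9.1
ee_pos: [0.5817, 0.0258, 0.2211]
eef_rot: [3.14, 0.0, 1.682]
force: [0.1, 0.0, -0.6]
grip_width: 0.094
grip_force: 0.0
```

Emit:
send_rows(
  motion=[
    [[0,0,-0.9],[0,0,0],1],
    [[0,0,-0.6],[0,0,0],1],
    [[0,0,0],[0,0,0],1],
    [[0,0,0],[0,0,0],1],
  ],
)

```text
time_s: 9.5
ee_pos: [0.5817, 0.0258, 0.2636]
eef_rot: [3.141, 0.0, 1.682]
force: [0.0, -0.6, -0.9]
grip_width: 0.0941
grip_force: 0.0
```

```bash
python3 - <<'E'
from meas import *
go(.573,-.168,.26,1.681)
c=cam('side'); Q=cloud(c)
save('placed.png',cv2.resize(c['pixels'][150:330,330:510],(600,600),interpolation=cv2.INTER_CUBIC))
E
```

```text
t 9.5 pos [0.5817 0.0258 0.2636] rot [3.141 0.    1.682] f [ 0.  -0.6 -0.9] w 0.0941 gf 0.0
d units [-6.39 -1.    0.12] r units [0.   0.   0.01]
```

View pics/placed.png

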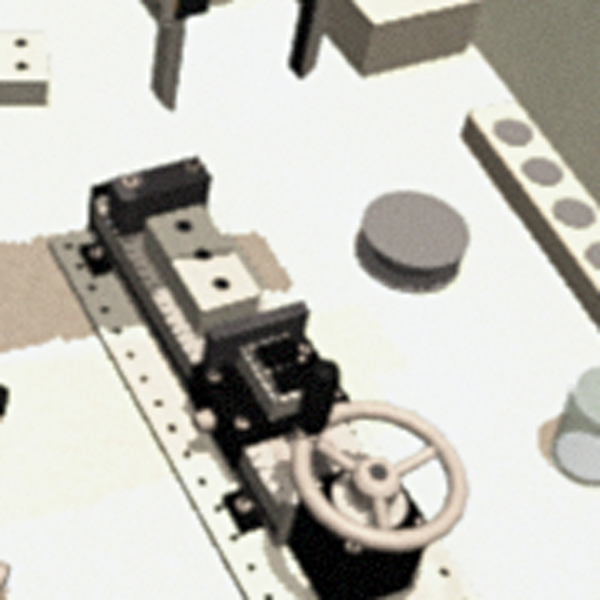

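The block (crop 205,260) lies flat and lengthwise on the bed, clear of both faces. The handle stands at crop (320,395). I move above the handle and check the block's centring from the picture.

Emit:
send_rows(
  motion=[
    [[-0.5,-0.1,0],[0,0,0],1],
    [[-0.8,-0.12,0],[0,0,0],1],
    [[-0.8,-0.12,0],[0,0,0],1],
    [[-0.8,-0.12,0],[0,0,0],1],
    [[-0.8,-0.12,0],[0,0,0],1],
    [[-0.8,-0.12,0],[0,0,0],1],
    [[-0.8,-0.12,0],[0,0,0],1],
    [[-0.8,-0.12,0],[0,0,0],1],
    [[-0.29,-0.06,0],[0,0,0],1],
    [[0,0,0],[0,0,0],1],
    [[0,0,0],[0,0,0],1],
    [[0,0,0],[0,0,0],1],
  ],
)

```text
time_s: 10.75
ee_pos: [0.5733, -0.1672, 0.2636]
eef_rot: [-3.142, -0.0, 1.683]
force: [-0.6, -0.3, 0.2]
grip_width: 0.0941
grip_force: 0.0
```

```bash
python3 - <<'E'
from meas import *
go(.5733,-.1675,.153,1.681)
c=cam('side'); Q=cloud(c)
h=ray(c,390.9,226.2,.093); print('mid hole',h)
O=np.array([.5881,-.0405]); X=np.array([.994,.110]); Y=np.array([-.110,.994])
d=h[:2]-O; print('stage x,y',d@X,d@Y)
E
```

```text
t 10.75 pos [ 0.5733 -0.1672  0.2636] rot [-3.142 -0.     1.683] f [-0.6 -0.3  0.2] w 0.0941 gf 0.0
d units [-0.01 -0.    3.69] r units [-0.   -0.    0.01]
mid hole [0.58365955 0.02524659 0.093     ]
stage x,y 0.0028183213172091196 0.06584055868130555
```

Emit:
send_rows(
  motion=[
    [[0,0,0.6],[0,0,0],1],
    [[0,0,0.8],[0,0,0],1],
    [[0,0,0.8],[0,0,0],1],
    [[0,0,0.8],[0,0,0],1],
    [[0,0,0.5],[0,0,0],1],
    [[0,0,0.19],[0,0,0],1],
    [[0,0,0],[0,0,0],1],
    [[0,0,0],[0,0,0],-1],
    [[0,0,0],[0,0,0],-1],
    [[0,0,0],[0,0,0],-1],
    [[0,0,0],[0,0,0],-1],
    [[0,0,0],[0,0,0],-1],
  ],
  squeeze=12,
)

```text
time_s: 12.0
ee_pos: [0.5733, -0.1681, 0.1531]
eef_rot: [3.141, 0.0, 1.682]
force: [0.0, 0.1, 0.3]
grip_width: 0.0575
grip_force: 0.0
```

Emit:
send_rows(
  motion=[
    [[0,0,0],[0,0,0],-1],
    [[0,0,0],[0,0,0],-1],
    [[0,0,0],[0,0,0],-1],
    [[0,0,0],[0,0,0],-1],
    [[0,0,0],[0,0,0],-1],
    [[0,0,0],[0,0,0],-1],
  ],
)

```text
time_s: 12.6
ee_pos: [0.5733, -0.1681, 0.1529]
eef_rot: [3.141, 0.0, 1.682]
force: [0.8, -0.3, -0.7]
grip_width: 0.0214
grip_force: 12.0
```

```bash
python3 - <<'E'
from h import *
go(.5733,-.1675,.153,1.681)
def arc(C,phi0,step,n,yaw,pos):
    # phi = clockwise handle angle in the stage frame; rows in tool units
    X=np.array([.994,.110]); Y=np.array([-.110,.994])
    x=np.array([np.cos(yaw),np.sin(yaw)]); y=np.array([np.sin(yaw),-np.cos(yaw)]); p=np.array(pos)
    for i in range(1,n+1):
        a=phi0+step*i; q=np.array(C)+.05*(np.sin(a)*X+np.cos(a)*Y); d=q-p; p=q
        print([round(float(d@x)/.03,2),round(float(d@y)/.03,2),0],end=' ')
o=get_obs(); C=np.array([.6064,-.206]); v=o['ee_pos'][:2]-C
a=np.arctan2(v@[.994,.110],v@[-.110,.994]); print(a%(2*np.pi),np.linalg.norm(v))
arc(C,a,np.radians(20),18,1.682,o['ee_pos'][:2])
E
```

```text
t 12.6 pos [ 0.5733 -0.1681  0.1529] rot [3.141 0.    1.682] f [ 0.8 -0.3 -0.7] w 0.0214 gf 11.999827176332474
d units [ 0.02  0.   -0.  ] r units [0. 0. 0.]
5.67594743514422 0.05027334912207137
[0.23, 0.53, 0] [0.05, 0.58, 0] [-0.15, 0.56, 0] [-0.33, 0.47, 0] [-0.48, 0.33, 0] [-0.56, 0.15, 0] [-0.58, -0.05, 0] [-0.52, -0.25, 0] [-0.41, -0.41, 0] [-0.24, -0.53, 0] [-0.05, -0.58, 0] [0.15, -0.56, 0] [0.33, -0.47, 0] [0.48, -0.33, 0] [0.56, -0.15, 0] [0.58, 0.05, 0] [0.52, 0.25, 0] [0.41, 0.41, 0]
```

Emit:
send_rows(
  motion=[
    [[0.23,0.53,0],[0,0,0],-1],
    [[0.05,0.58,0],[0,0,0],-1],
    [[-0.15,0.56,0],[0,0,0],-1],
  ],
)

```text
time_s: 12.9
ee_pos: [0.6232, -0.1558, 0.153]
eef_rot: [-3.141, -0.004, 1.683]
force: [1.7, 9.3, 1.3]
grip_width: 0.0215
grip_force: 12.0
```

Emit:
send_rows(
  motion=[
    [[-0.33,0.47,0],[0,0,0],-1],
    [[-0.48,0.33,0],[0,0,0],-1],
    [[-0.56,0.15,0],[0,0,0],-1],
  ],
)

```text
time_s: 13.2
ee_pos: [0.6579, -0.1944, 0.153]
eef_rot: [3.137, -0.002, 1.684]
force: [15.5, 7.4, -2.5]
grip_width: 0.0212
grip_force: 12.0
```

Emit:
send_rows(
  motion=[
    [[-0.58,-0.05,0],[0,0,0],-1],
    [[-0.52,-0.25,0],[0,0,0],-1],
    [[-0.41,-0.41,0],[0,0,0],-1],
    [[0,0,0],[0,0,0],-1],
    [[0,0,0],[0,0,0],-1],
  ],
)

```text
time_s: 13.7
ee_pos: [0.6389, -0.2439, 0.1533]
eef_rot: [3.142, -0.0, 1.681]
force: [-0.2, 0.5, 0.4]
grip_width: 0.0006
grip_force: 0.0
```

```bash
python3 - <<'E'
from h import *
o=get_obs(); C=np.array([.6064,-.206]); v=o['ee_pos'][:2]-C
print(np.arctan2(v@[.994,.110],v@[-.110,.994])%(2*np.pi),np.linalg.norm(v),o['force'],o['grip_width'])
E
```

```text
2.543046625988355 0.04986123202367528 [-0.17374288  0.45173863  0.37312082] 0.000564415865478256
```

The gripper slipped off the handle, since it is now shut and empty. I lift clear and look for where the handle stands.

Emit:
send_rows(
  motion=[
    [[0,0,-0.5],[0,0,0],-1],
    [[0,0,-0.9],[0,0,0],-1],
    [[0,0,-0.9],[0,0,0],-1],
    [[0,0,-0.9],[0,0,0],-1],
    [[0.9,0,0],[0,0,0],1],
    [[0.9,0,0],[0,0,0],1],
    [[0.9,0,0],[0,0,0],1],
    [[0.9,0,0],[0,0,0],1],
    [[0.9,0,0],[0,0,0],1],
    [[0.9,0,0],[0,0,0],1],
    [[0.9,0,0],[0,0,0],1],
    [[0.9,0,0],[0,0,0],1],
  ],
)

```text
time_s: 14.9
ee_pos: [0.6153, -0.0273, 0.2504]
eef_rot: [3.14, 0.0, 1.682]
force: [0.6, 0.9, 0.2]
grip_width: 0.0608
grip_force: 0.0
```

```bash
python3 - <<'E'
from meas import *
t=cam('top'); s=cam('side')
pickle.dump(t,open('t1.pkl','wb'));pickle.dump(s,open('s1.pkl','wb'))
o=np.zeros((400,800,3),np.uint8)
o[:,:400]=np.clip(cv2.resize(t['pixels'][80:180,400:500],(400,400),interpolation=cv2.INTER_CUBIC)*1.6,0,255)
o[:,400:]=cv2.resize(s['pixels'][170:330,350:510],(400,400),interpolation=cv2.INTER_CUBIC)
save('slip.png',o)
P=cloud(t); print(rect(t,P,.18,.215,(425,85,495,150),.201)); print(wheel(t,P,(425,85,495,150)))
E
```

```text
{'n': 84, 'c': array([ 650.8, -185.4]), 'size': array([18.4, 23.8]), 'mean': array([ 650.3, -185.4]), 'yawbox': np.float32(2.3630595), 'yawpca': np.float64(2.5989838061713706), 'z': np.float64(0.19517534183117763)}
(((606.615966796875, -207.42091369628906), 56.007755279541016), 485)
```

View pics/slip.png

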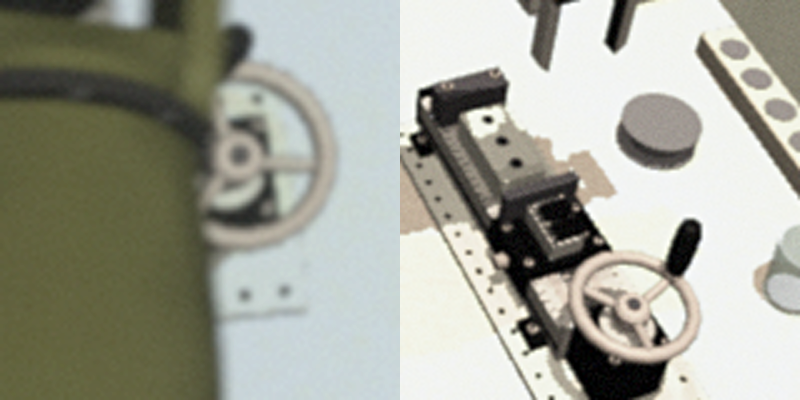

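The grip was too weak and the row too fast. The handle now stands at about (0.651, -0.185), and the block is undisturbed on the bed. I re-grasp with more squeeze and wind more slowly.

```bash
python3 -c "
from h import *
go(.651,-.185,.152,1.681)"
```

```text
t 15.0 pos [ 0.6153 -0.0256  0.2506] rot [ 3.14  -0.     1.685] f [-0.1 -0.7  0.4] w 0.069 gf 0.0
d units [-5.41  0.57  3.29] r units [ 0.01 -0.    0.04]
```

Emit:
send_rows(
  motion=[
    [[-0.5,0.07,0],[0,0,0],1],
    [[-0.8,0.08,0],[0,0,0],1],
    [[-0.8,0.08,0],[0,0,0],1],
    [[-0.8,0.08,0],[0,0,0],1],
    [[-0.8,0.08,0],[0,0,0],1],
    [[-0.8,0.08,0],[0,0,0],1],
    [[-0.6,0.07,0],[0,0,0],1],
    [[-0.31,0.03,0],[0,0,0],1],
    [[0,0,0],[0,0,0],1],
    [[0,0,0],[0,0,0],1],
  ],
  squeeze=40,
)

```text
time_s: 16.0
ee_pos: [0.6503, -0.1885, 0.249]
eef_rot: [-3.142, -0.0, 1.681]
force: [0.3, 0.2, -0.3]
grip_width: 0.0947
grip_force: 0.0
```

```bash
python3 -c "
from h import *
go(.651,-.185,.152,1.681)"
```

```text
t 16.0 pos [ 0.6503 -0.1885  0.249 ] rot [-3.142 -0.     1.681] f [ 0.3  0.2 -0.3] w 0.0947 gf 0.0
d units [0.11 0.04 3.23] r units [-0. -0.  0.]
```

Emit:
send_rows(
  motion=[
    [[0.11,0.04,0.5],[0,0,0],1],
    [[0,0,0.8],[0,0,0],1],
    [[0,0,0.8],[0,0,0],1],
    [[0,0,0.7],[0,0,0],1],
    [[0,0,0.43],[0,0,0],1],
    [[0,0,0],[0,0,0],-1],
    [[0,0,0],[0,0,0],-1],
    [[0,0,0],[0,0,0],-1],
    [[0,0,0],[0,0,0],-1],
    [[0,0,0],[0,0,0],-1],
    [[0,0,0],[0,0,0],-1],
    [[0,0,0],[0,0,0],-1],
  ],
  squeeze=40,
)

```text
time_s: 17.2
ee_pos: [0.6512, -0.1851, 0.1522]
eef_rot: [3.141, 0.0, 1.682]
force: [0.0, -1.1, -0.4]
grip_width: 0.0413
grip_force: 0.0
```

Emit:
send_rows(
  motion=[
    [[0,0,0],[0,0,0],-1],
    [[0,0,0],[0,0,0],-1],
    [[0,0,0],[0,0,0],-1],
    [[0,0,0],[0,0,0],-1],
    [[0,0,0],[0,0,0],-1],
    [[0,0,0],[0,0,0],-1],
  ],
)

```text
time_s: 17.8
ee_pos: [0.6516, -0.1848, 0.1521]
eef_rot: [3.141, -0.0, 1.682]
force: [4.2, 2.1, -0.2]
grip_width: 0.021
grip_force: 40.0
```

```bash
cat >> h.py <<'E'
X=np.array([.994,.110]); Y=np.array([-.110,.994])
def stat(C):
    o=get_obs(); v=o['ee_pos'][:2]-np.array(C); a=np.arctan2(v@X,v@Y)%(2*np.pi); r=v/np.linalg.norm(v); f=o['force'][:2]
    print('t',o['time_s'],'phi',a.round(3),'r',np.linalg.norm(v).round(4),'f out',(f@r).round(1),'f cw',(f@np.array([r[1],-r[0]])).round(1),'w',o['grip_width'].round(4)); return a
def arc(C,phi0,step,n,yaw,pos):
    x=np.array([np.cos(yaw),np.sin(yaw)]); y=np.array([np.sin(yaw),-np.cos(yaw)]); p=np.array(pos)
    for i in range(1,n+1):
        a=phi0+step*i; q=np.array(C)+.05*(np.sin(a)*X+np.cos(a)*Y); d=q-p; p=q
        print([[round(float(d@x)/.03,2),round(float(d@y)/.03,2),0],[0,0,0],-1],end=', ')
    print()
E
python3 - <<'E'
from h import *
C=(.6055,-.206); a=stat(C); o=get_obs(); print(o['ee_pos'],o['force'])
p=np.array(C)+.05*(np.sin(a)*X+np.cos(a)*Y)
arc(C,a,np.radians(10),36,1.681,p)
E
```

```text
Traceback (most recent call last):
  File "h.py", line 25, in stat
    print('t',o['time_s'],'phi',a.round(3),'r',np.linalg.norm(v).round(4),'f out',(f@r).round(1),'f cw',(f@np.array([r[1],-r[0]])).round(1),'w',o['grip_width'].round(4)); return a
                                                                                                                                                ^^^^^^^^^^^^^^^^^^^^^
AttributeError: 'float' object has no attribute 'round'
```

```bash
sed -i "s/o\['grip_width'\].round(4)/o['grip_width']/" h.py; python3 - <<'E'
from h import *
C=(.6066,-.2055); a=stat(C)
p=np.array(C)+.05*(np.sin(a)*X+np.cos(a)*Y)
arc(C,a,np.radians(10),36,1.681,p)
E
```

```text
t 17.8 phi 1.249 r 0.0495 f out 4.7 f cw -0.2 w 0.021005972040997228
[[-0.28, 0.07, 0], [0, 0, 0], -1], [[-0.29, 0.02, 0], [0, 0, 0], -1], [[-0.29, -0.03, 0], [0, 0, 0], -1], [[-0.28, -0.08, 0], [0, 0, 0], -1], [[-0.26, -0.13, 0], [0, 0, 0], -1], [[-0.23, -0.17, 0], [0, 0, 0], -1], [[-0.2, -0.21, 0], [0, 0, 0], -1], [[-0.16, -0.24, 0], [0, 0, 0], -1], [[-0.12, -0.27, 0], [0, 0, 0], -1], [[-0.07, -0.28, 0], [0, 0, 0], -1], [[-0.02, -0.29, 0], [0, 0, 0], -1], [[0.03, -0.29, 0], [0, 0, 0], -1], [[0.08, -0.28, 0], [0, 0, 0], -1], [[0.13, -0.26, 0], [0, 0, 0], -1], [[0.17, -0.23, 0], [0, 0, 0], -1], [[0.21, -0.2, 0], [0, 0, 0], -1], [[0.24, -0.16, 0], [0, 0, 0], -1], [[0.27, -0.12, 0], [0, 0, 0], -1], [[0.28, -0.07, 0], [0, 0, 0], -1], [[0.29, -0.02, 0], [0, 0, 0], -1], [[0.29, 0.03, 0], [0, 0, 0], -1], [[0.28, 0.08, 0], [0, 0, 0], -1], [[0.26, 0.13, 0], [0, 0, 0], -1], [[0.23, 0.17, 0], [0, 0, 0], -1], [[0.2, 0.21, 0], [0, 0, 0], -1], [[0.16, 0.24, 0], [0, 0, 0], -1], [[0.12, 0.27, 0], [0, 0, 0], -1], [[0.07, 0.28, 0], [0, 0, 0], -1], [[0.02, 0.29, 0], [0, 0, 0], -1], [[-0.03, 0.29, 0], [0, 0, 0], -1], [[-0.08, 0.28, 0], [0, 0, 0], -1], [[-0.13, 0.26, 0], [0, 0, 0], -1], [[-0.17, 0.23, 0], [0, 0, 0], -1], [[-0.21, 0.2, 0], [0, 0, 0], -1], [[-0.24, 0.16, 0], [0, 0, 0], -1], [[-0.27, 0.12, 0], [0, 0, 0], -1],
```

Emit:
send_rows(
  motion=[
    [[-0.28,0.09,0],[0,0,0],-1],
    [[-0.29,0.02,0],[0,0,0],-1],
    [[-0.29,-0.03,0],[0,0,0],-1],
    [[-0.28,-0.08,0],[0,0,0],-1],
    [[-0.26,-0.13,0],[0,0,0],-1],
    [[-0.23,-0.17,0],[0,0,0],-1],
  ],
)

```text
time_s: 18.4
ee_pos: [0.6529, -0.2372, 0.1525]
eef_rot: [3.127, 0.009, 1.682]
force: [46.8, -27.4, -16.5]
grip_width: 0.0211
grip_force: 40.0
```

```bash
python3 -c "
from h import *
stat((.6066,-.2055))"
```

```text
t 18.4 phi 2.281 r 0.0561 f out 54.1 f cw -3.8 w 0.021129733198987255
```

Emit:
send_rows(
  motion=[
    [[0,0,0],[0,0,0],-1],
    [[0,0,0],[0,0,0],-1],
  ],
)

```text
time_s: 18.6
ee_pos: [0.6515, -0.2394, 0.1525]
eef_rot: [3.13, 0.01, 1.679]
force: [42.1, -29.7, -17.3]
grip_width: 0.021
grip_force: 40.0
```

```bash
python3 - <<'E'
from h import *
stat((.6066,-.2055)); o=get_obs(); print(o['force'],o['moment'],o['eef_rot'],o['ee_pos'],o['qpos'])
s=cam('side'); save('grip2.png',cv2.resize(s['pixels'][180:330,350:510],(800,600) if 0 else (640,600),interpolation=cv2.INTER_CUBIC))
E
```

```text
t 18.6 phi 2.328 r 0.0562 f out 51.5 f cw -1.7 w 0.02095750941247105
[ 42.14684475 -29.71034772 -17.327837  ] [-5.51372074 -7.55406141 -0.12602124] [3.12988957 0.01019976 1.67925004] [ 0.65147803 -0.23939025  0.15249702] [-0.40366622  0.65948259  1.1214595  -0.00323762  1.34545189 -0.51148018]
```

View pics/grip2.png

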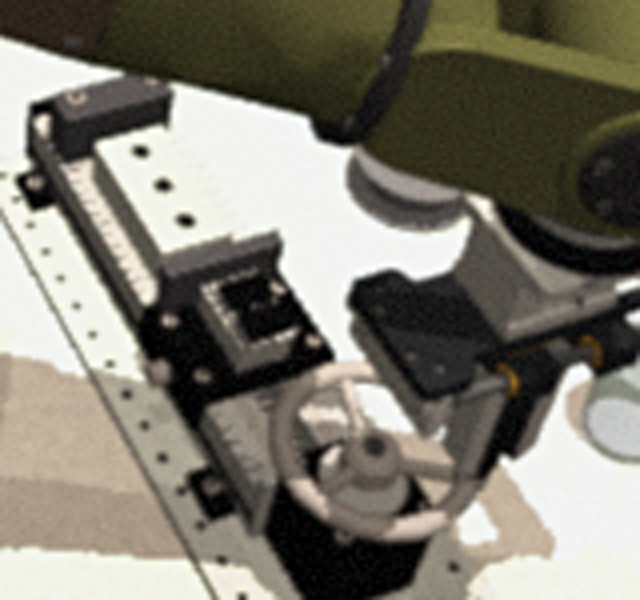

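The handle (crop 490,430) is still gripped, but off-centre on the pads: the arm had hidden part of its top in the earlier view. The tool's circle is therefore shifted. I relieve the strain first, then re-centre.

Emit:
send_rows(
  motion=[
    [[-0.09,0.06,0],[0,0,0],-1],
    [[-0.09,0.06,0],[0,0,0],-1],
    [[0,0,0],[0,0,0],-1],
  ],
)

```text
time_s: 18.95
ee_pos: [0.6519, -0.2404, 0.1522]
eef_rot: [3.141, 0.001, 1.681]
force: [3.2, -4.5, 0.1]
grip_width: 0.0211
grip_force: 40.0
```

```bash
python3 - <<'E'
from meas import *
stat((.6066,-.2055)); o=get_obs(); print(o['force'],o['ee_pos'])
c=cam('side'); Q=cloud(c)
# dark handle pixels seen from the side camera
im=c['pixels'].astype(int).sum(2); z=Q[...,2]
m=(z>.14)&(z<.2)&(im<150)&(abs(Q[...,0]-.65)<.03)&(abs(Q[...,1]+.235)<.04)
print(m.sum(), Q[m].mean(0) if m.any() else 0, np.percentile(Q[m],[5,50,95],axis=0))
k=(z>.128)&(z<.14)&(np.hypot(Q[...,0]-.6066,Q[...,1]+.2055)<.065)
q=Q[k][:,:2]; r=np.hypot(*(q-[.6066,-.2055]).T); q=q[r>.044]
from scipy.optimize import least_squares
f=least_squares(lambda p:np.hypot(q[:,0]-p[0],q[:,1]-p[1])-p[2],[.6066,-.2055,.05],loss='soft_l1',f_scale=.003); print('rim fit',f.x,len(q))
for fn in('top0.pkl','t1.pkl'):
    t=pickle.load(open(fn,'rb')); P=cloud(t); z=P[...,2]; k=(z>.122)&(z<.142)&(np.hypot(P[...,0]-.6066,P[...,1]+.2055)<.065)
    v,u=np.nonzero(k); q=np.array([ray(t,a,b,.132)[:2] for a,b in zip(u,v)]); r=np.hypot(*(q-[.6066,-.2055]).T); q=q[r>.044]
    f=least_squares(lambda p:np.hypot(q[:,0]-p[0],q[:,1]-p[1])-p[2],[.6066,-.2055,.05],loss='soft_l1',f_scale=.003); print(fn,f.x,len(q))
E
```

```text
t 18.95 phi 2.336 r 0.0572 f out 5.2 f cw 1.6 w 0.021068235021191303
[ 3.17026329 -4.45686484  0.13845262] [ 0.65194447 -0.24035417  0.15220287]
104 [ 0.65635902 -0.24596573  0.1769342 ] [[ 0.64785622 -0.24805775  0.15317724]
 [ 0.65456677 -0.24663694  0.17779483]
 [ 0.66469216 -0.24189844  0.19677811]]
rim fit [ 0.60855427 -0.20891895  0.05081043] 486
top0.pkl [ 0.60693911 -0.20619904  0.0504207 ] 672
t1.pkl [ 0.6069954  -0.20719492  0.04977549] 420
```

Emit:
send_rows(
  motion=[
    [[0,0,0],[0,0,0],-0.2],
    [[0,0,0],[0,0,0],-0.2],
    [[0,0,0],[0,0,0],-0.2],
    [[0.12,0.03,0],[0,0,0],-0.2],
    [[0.11,0.02,0],[0,0,0],-0.2],
    [[0,0,0],[0,0,0],-1],
    [[0,0,0],[0,0,0],-1],
    [[0,0,0],[0,0,0],-1],
    [[0,0,0],[0,0,0],-1],
    [[0,0,0],[0,0,0],-1],
  ],
  squeeze=30,
)

```text
time_s: 20.0
ee_pos: [0.6525, -0.2325, 0.152]
eef_rot: [-3.141, -0.0, 1.682]
force: [-1.6, 1.4, 0.7]
grip_width: 0.0212
grip_force: 30.0
```

```bash
python3 - <<'E'
from h import *
C=(.6085,-.2075); a=stat(C); print(get_obs()['ee_pos'],get_obs()['force'],get_obs()['grip_force'])
p=np.array(C)+.05*(np.sin(a)*X+np.cos(a)*Y)
arc(C,a,np.radians(10),12,1.681,p)
E
```

```text
t 20.0 phi 2.199 r 0.0506 f out -2.1 f cw -0.4 w 0.02122511630725707
[ 0.65248392 -0.23253932  0.15203831] [-1.63101077  1.40439709  0.70430482] 30.00022530555725
[[-0.22, -0.19, 0], [0, 0, 0], -1], [[-0.18, -0.23, 0], [0, 0, 0], -1], [[-0.14, -0.25, 0], [0, 0, 0], -1], [[-0.09, -0.27, 0], [0, 0, 0], -1], [[-0.05, -0.29, 0], [0, 0, 0], -1], [[0.0, -0.29, 0], [0, 0, 0], -1], [[0.06, -0.29, 0], [0, 0, 0], -1], [[0.1, -0.27, 0], [0, 0, 0], -1], [[0.15, -0.25, 0], [0, 0, 0], -1], [[0.19, -0.22, 0], [0, 0, 0], -1], [[0.23, -0.18, 0], [0, 0, 0], -1], [[0.25, -0.14, 0], [0, 0, 0], -1],
```

Emit:
send_rows(
  motion=[
    [[-0.22,-0.19,0],[0,0,0],-1],
    [[-0.18,-0.23,0],[0,0,0],-1],
    [[-0.14,-0.25,0],[0,0,0],-1],
    [[-0.09,-0.27,0],[0,0,0],-1],
    [[0,0,0],[0,0,0],-1],
  ],
)

```text
time_s: 20.5
ee_pos: [0.6254, -0.2532, 0.152]
eef_rot: [-3.14, -0.004, 1.682]
force: [-4.6, 13.0, 2.8]
grip_width: 0.0214
grip_force: 30.0
```

```bash
python3 - <<'E'
from h import *
stat((.6085,-.2075)); o=get_obs(); print(o['force'],o['ee_pos'])
E
```

```text
t 20.5 phi 2.897 r 0.0487 f out -13.8 f cw -0.2 w 0.021372552905834865
[-4.55397867 12.99343079  2.77892735] [ 0.62541099 -0.25318758  0.15199863]
```

```bash
python3 - <<'E'
from h import *
C=(.611,-.204); p=np.array([.6249,-.2517]); v=p-C; a=np.arctan2(v@X,v@Y)
q=np.array(C)+.05*(np.sin(a)*X+np.cos(a)*Y); print(a,np.linalg.norm(v))
arc(C,a,np.radians(10),9,1.681,q)
E
```

```text
2.96825559591346 0.04968400144915866
[[-0.02, -0.29, 0], [0, 0, 0], -1], [[0.03, -0.29, 0], [0, 0, 0], -1], [[0.08, -0.28, 0], [0, 0, 0], -1], [[0.12, -0.26, 0], [0, 0, 0], -1], [[0.17, -0.24, 0], [0, 0, 0], -1], [[0.21, -0.21, 0], [0, 0, 0], -1], [[0.24, -0.17, 0], [0, 0, 0], -1], [[0.26, -0.12, 0], [0, 0, 0], -1], [[0.28, -0.07, 0], [0, 0, 0], -1],
```

Emit:
send_rows(
  motion=[
    [[0.03,-0.3,0],[0,0,0],-1],
    [[0.03,-0.29,0],[0,0,0],-1],
    [[0.08,-0.28,0],[0,0,0],-1],
    [[0.12,-0.26,0],[0,0,0],-1],
    [[0.17,-0.24,0],[0,0,0],-1],
    [[0,0,0],[0,0,0],-1],
  ],
)

```text
time_s: 21.1
ee_pos: [0.5829, -0.2464, 0.1521]
eef_rot: [-3.14, 0.0, 1.681]
force: [-5.0, -5.4, -1.3]
grip_width: 0.0214
grip_force: 30.0
```

```bash
python3 - <<'E'
from h import *
stat((.611,-.204)); o=get_obs(); print(o['force'],o['ee_pos'])
E
```

```text
t 21.1 phi 3.837 r 0.0509 f out 7.3 f cw 1.2 w 0.021404161423277092
[-4.98586314 -5.4133186  -1.26785174] [ 0.58292367 -0.24641038  0.15205764]
```

```bash
cat >> h.py <<'E'
def nxt(C,n,step=10,K=9000.):
    # log the force-free tool point, refit the tool's circle (r 50 mm), print rows from the strained pose
    import json,os
    from scipy.optimize import least_squares
    o=get_obs(); f=o['force'][:2].copy(); p=o['ee_pos'][:2]+f/K
    L=json.load(open('pts.json')) if os.path.exists('pts.json') else []
    L.append(list(p)); json.dump(L,open('pts.json','w')); q=np.array(L[-5:])
    if len(q)>2:
        C=least_squares(lambda c:np.hypot(*(q-c).T)-.05,C).x
    a=stat(C); print('C',np.round(C,4),'resid mm',((np.hypot(*(q-C).T)-.05)*1000).round(1),'gap if',[round(160-(a+2*np.pi*k)*10/np.pi,1) for k in(1,2,3)])
    cmd=o['ee_pos'][:2]-f/K  # where the arm is asked to be
    v=p-C; a=np.arctan2(v@X,v@Y)
    arc(C,a,np.radians(step),n,o['eef_rot'][2],cmd)
E
echo '[[0.6523,-0.2322],[0.6249,-0.2517]]' > pts.json
python3 -c "
from h import *
nxt((.6103,-.2052),10)"
```

```text
t 21.1 phi 3.826 r 0.0496 f out 7.3 f cw 1.2 w 0.021404161423277092
C [ 0.6099 -0.2047] resid mm [ 0.5 -0.7  0.4] gap if [np.float64(127.8), np.float64(107.8), np.float64(87.8)]
[[0.18, -0.24, 0], [0, 0, 0], -1], [[0.24, -0.17, 0], [0, 0, 0], -1], [[0.26, -0.13, 0], [0, 0, 0], -1], [[0.28, -0.08, 0], [0, 0, 0], -1], [[0.29, -0.03, 0], [0, 0, 0], -1], [[0.29, 0.02, 0], [0, 0, 0], -1], [[0.28, 0.07, 0], [0, 0, 0], -1], [[0.26, 0.12, 0], [0, 0, 0], -1], [[0.24, 0.16, 0], [0, 0, 0], -1], [[0.21, 0.2, 0], [0, 0, 0], -1],
```

Emit:
send_rows(
  motion=[
    [[0.18,-0.24,0],[0,0,0],-1],
    [[0.24,-0.17,0],[0,0,0],-1],
    [[0.26,-0.13,0],[0,0,0],-1],
    [[0.28,-0.08,0],[0,0,0],-1],
    [[0.29,-0.03,0],[0,0,0],-1],
    [[0.29,0.02,0],[0,0,0],-1],
    [[0,0,0],[0,0,0],-1],
  ],
)

```text
time_s: 21.8
ee_pos: [0.5608, -0.2009, 0.1521]
eef_rot: [3.141, -0.0, 1.683]
force: [4.8, 1.9, -3.5]
grip_width: 0.0212
grip_force: 30.0
```

```bash
python3 -c "
from h import *
nxt((.6103,-.2052),10)"
```

```text
t 21.8 phi 4.899 r 0.0499 f out -4.6 f cw 2.2 w 0.021238547587674673
C [ 0.6105 -0.2047] resid mm [ 0.1 -0.8  0.8 -0.6] gap if [np.float64(124.4), np.float64(104.4), np.float64(84.4)]
[[0.29, 0.1, 0], [0, 0, 0], -1], [[0.26, 0.13, 0], [0, 0, 0], -1], [[0.23, 0.17, 0], [0, 0, 0], -1], [[0.2, 0.21, 0], [0, 0, 0], -1], [[0.16, 0.24, 0], [0, 0, 0], -1], [[0.12, 0.27, 0], [0, 0, 0], -1], [[0.07, 0.28, 0], [0, 0, 0], -1], [[0.02, 0.29, 0], [0, 0, 0], -1], [[-0.03, 0.29, 0], [0, 0, 0], -1], [[-0.08, 0.28, 0], [0, 0, 0], -1],
```

Emit:
send_rows(
  motion=[
    [[0.29,0.1,0],[0,0,0],-1],
    [[0.26,0.13,0],[0,0,0],-1],
    [[0.23,0.17,0],[0,0,0],-1],
    [[0.2,0.21,0],[0,0,0],-1],
    [[0.16,0.24,0],[0,0,0],-1],
    [[0.12,0.27,0],[0,0,0],-1],
    [[0.07,0.28,0],[0,0,0],-1],
    [[0.02,0.29,0],[0,0,0],-1],
    [[0,0,0],[0,0,0],-1],
  ],
)

```text
time_s: 22.7
ee_pos: [0.6075, -0.1553, 0.152]
eef_rot: [3.141, -0.001, 1.683]
force: [1.2, 7.0, 1.4]
grip_width: 0.021
grip_force: 30.0
```

```bash
python3 -c "
from h import *
nxt((.6103,-.2052),12)"
```

```text
t 22.7 phi 0.049 r 0.0494 f out 6.9 f cw 1.7 w 0.02101593260198122
C [ 0.6105 -0.2046] resid mm [ 0.1 -0.7  0.9 -0.6  0.2] gap if [np.float64(139.8), np.float64(119.8), np.float64(99.8)]
[[0.0, 0.3, 0], [0, 0, 0], -1], [[-0.09, 0.28, 0], [0, 0, 0], -1], [[-0.14, 0.26, 0], [0, 0, 0], -1], [[-0.18, 0.23, 0], [0, 0, 0], -1], [[-0.22, 0.19, 0], [0, 0, 0], -1], [[-0.25, 0.15, 0], [0, 0, 0], -1], [[-0.27, 0.11, 0], [0, 0, 0], -1], [[-0.28, 0.06, 0], [0, 0, 0], -1], [[-0.29, 0.01, 0], [0, 0, 0], -1], [[-0.29, -0.04, 0], [0, 0, 0], -1], [[-0.28, -0.09, 0], [0, 0, 0], -1], [[-0.26, -0.14, 0], [0, 0, 0], -1],
```

Emit:
send_rows(
  motion=[
    [[0,0.3,0],[0,0,0],-1],
    [[-0.09,0.28,0],[0,0,0],-1],
    [[-0.14,0.26,0],[0,0,0],-1],
    [[-0.18,0.23,0],[0,0,0],-1],
    [[-0.22,0.19,0],[0,0,0],-1],
    [[-0.25,0.15,0],[0,0,0],-1],
    [[-0.27,0.11,0],[0,0,0],-1],
    [[-0.28,0.06,0],[0,0,0],-1],
    [[-0.29,0.01,0],[0,0,0],-1],
    [[0,0,0],[0,0,0],-1],
  ],
)

```text
time_s: 23.7
ee_pos: [0.6606, -0.2041, 0.1521]
eef_rot: [3.139, 0.001, 1.681]
force: [7.5, -0.9, -2.1]
grip_width: 0.021
grip_force: 30.0
```

```bash
python3 -c "
from h import *
nxt((.6103,-.2052),12)"
```

```text
t 23.7 phi 1.672 r 0.0497 f out 7.5 f cw 0.9 w 0.021021811548530892
C [ 0.6108 -0.2046] resid mm [-0.8  1.1 -0.3  0.2  0.6] gap if [np.float64(134.7), np.float64(114.7), np.float64(94.7)]
[[-0.3, -0.02, 0], [0, 0, 0], -1], [[-0.27, -0.1, 0], [0, 0, 0], -1], [[-0.25, -0.15, 0], [0, 0, 0], -1], [[-0.22, -0.19, 0], [0, 0, 0], -1], [[-0.18, -0.23, 0], [0, 0, 0], -1], [[-0.14, -0.25, 0], [0, 0, 0], -1], [[-0.1, -0.27, 0], [0, 0, 0], -1], [[-0.05, -0.29, 0], [0, 0, 0], -1], [[0.0, -0.29, 0], [0, 0, 0], -1], [[0.05, -0.29, 0], [0, 0, 0], -1], [[0.1, -0.27, 0], [0, 0, 0], -1], [[0.15, -0.25, 0], [0, 0, 0], -1],
```

Emit:
send_rows(
  motion=[
    [[-0.3,-0.02,0],[0,0,0],-1],
    [[-0.27,-0.1,0],[0,0,0],-1],
    [[-0.25,-0.15,0],[0,0,0],-1],
    [[-0.22,-0.19,0],[0,0,0],-1],
    [[-0.18,-0.23,0],[0,0,0],-1],
    [[-0.14,-0.25,0],[0,0,0],-1],
    [[-0.1,-0.27,0],[0,0,0],-1],
    [[-0.05,-0.29,0],[0,0,0],-1],
    [[0,-0.29,0],[0,0,0],-1],
    [[0,0,0],[0,0,0],-1],
  ],
)

```text
time_s: 24.7
ee_pos: [0.6098, -0.2548, 0.1521]
eef_rot: [-3.14, 0.001, 1.68]
force: [-1.0, -7.5, -2.4]
grip_width: 0.0209
grip_force: 30.0
```

```bash
python3 -c "
from h import *
nxt((.6103,-.2052),12)"
```

```text
t 24.7 phi 3.276 r 0.0496 f out 7.5 f cw 0.9 w 0.020917583768193797
C [ 0.611  -0.2053] resid mm [ 0.6 -0.1  0.9  0.4  0.4] gap if [np.float64(129.6), np.float64(109.6), np.float64(89.6)]
[[0.02, -0.3, 0], [0, 0, 0], -1], [[0.11, -0.27, 0], [0, 0, 0], -1], [[0.16, -0.24, 0], [0, 0, 0], -1], [[0.2, -0.21, 0], [0, 0, 0], -1], [[0.23, -0.18, 0], [0, 0, 0], -1], [[0.26, -0.13, 0], [0, 0, 0], -1], [[0.28, -0.09, 0], [0, 0, 0], -1], [[0.29, -0.04, 0], [0, 0, 0], -1], [[0.29, 0.01, 0], [0, 0, 0], -1], [[0.28, 0.06, 0], [0, 0, 0], -1], [[0.27, 0.11, 0], [0, 0, 0], -1], [[0.24, 0.16, 0], [0, 0, 0], -1],
```

Emit:
send_rows(
  motion=[
    [[0.02,-0.3,0],[0,0,0],-1],
    [[0.11,-0.27,0],[0,0,0],-1],
    [[0.16,-0.24,0],[0,0,0],-1],
    [[0.2,-0.21,0],[0,0,0],-1],
    [[0.23,-0.18,0],[0,0,0],-1],
    [[0.26,-0.13,0],[0,0,0],-1],
    [[0.28,-0.09,0],[0,0,0],-1],
    [[0.29,-0.04,0],[0,0,0],-1],
    [[0.29,0.01,0],[0,0,0],-1],
    [[0,0,0],[0,0,0],-1],
  ],
)

```text
time_s: 25.7
ee_pos: [0.5609, -0.2022, 0.152]
eef_rot: [-3.14, -0.001, 1.683]
force: [-7.5, 1.8, 2.3]
grip_width: 0.0213
grip_force: 30.0
```

```bash
python3 -c "
from h import *
nxt((.6103,-.2052),12)"
```

```text
t 25.7 phi 4.88 r 0.05 f out 7.6 f cw 1.4 w 0.021259941621925727
C [ 0.6108 -0.205 ] resid mm [-0.3  0.6  0.6  0.7  0.8] gap if [np.float64(124.5), np.float64(104.5), np.float64(84.5)]
[[0.3, 0.05, 0], [0, 0, 0], -1], [[0.26, 0.12, 0], [0, 0, 0], -1], [[0.24, 0.17, 0], [0, 0, 0], -1], [[0.21, 0.2, 0], [0, 0, 0], -1], [[0.17, 0.24, 0], [0, 0, 0], -1], [[0.12, 0.26, 0], [0, 0, 0], -1], [[0.08, 0.28, 0], [0, 0, 0], -1], [[0.03, 0.29, 0], [0, 0, 0], -1], [[-0.02, 0.29, 0], [0, 0, 0], -1], [[-0.07, 0.28, 0], [0, 0, 0], -1], [[-0.12, 0.26, 0], [0, 0, 0], -1], [[-0.17, 0.24, 0], [0, 0, 0], -1],
```

Emit:
send_rows(
  motion=[
    [[0.3,0.05,0],[0,0,0],-1],
    [[0.26,0.12,0],[0,0,0],-1],
    [[0.24,0.17,0],[0,0,0],-1],
    [[0.21,0.2,0],[0,0,0],-1],
    [[0.17,0.24,0],[0,0,0],-1],
    [[0.12,0.26,0],[0,0,0],-1],
    [[0,0,0],[0,0,0],-1],
    [[0,0,0],[0,0,0],-1],
  ],
)

```text
time_s: 26.5
ee_pos: [0.5889, -0.1602, 0.152]
eef_rot: [3.141, -0.001, 1.682]
force: [-1.5, 6.4, 2.2]
grip_width: 0.0215
grip_force: 30.0
```

```bash
python3 -c "
from h import *
nxt((.6103,-.2052),12,step=3)"
```

```text
t 26.5 phi 5.94 r 0.0496 f out 6.5 f cw 1.4 w 0.021492626965705548
C [ 0.6106 -0.2049] resid mm [0.4 0.8 0.8 0.6 0.4] gap if [np.float64(121.1), np.float64(101.1), np.float64(81.1)]
[[0.06, 0.08, 0], [0, 0, 0], -1], [[0.02, 0.08, 0], [0, 0, 0], -1], [[0.02, 0.09, 0], [0, 0, 0], -1], [[0.01, 0.09, 0], [0, 0, 0], -1], [[0.01, 0.09, 0], [0, 0, 0], -1], [[0.0, 0.09, 0], [0, 0, 0], -1], [[-0.0, 0.09, 0], [0, 0, 0], -1], [[-0.0, 0.09, 0], [0, 0, 0], -1], [[-0.01, 0.09, 0], [0, 0, 0], -1], [[-0.01, 0.09, 0], [0, 0, 0], -1], [[-0.02, 0.09, 0], [0, 0, 0], -1], [[-0.02, 0.08, 0], [0, 0, 0], -1],
```

Emit:
send_rows(
  motion=[
    [[0.05,0.08,0],[0,0,0],-1],
    [[0.02,0.08,0],[0,0,0],-1],
    [[0.02,0.09,0],[0,0,0],-1],
    [[0.01,0.09,0],[0,0,0],-1],
    [[0,0,0],[0,0,0],-1],
    [[0,0,0],[0,0,0],-1],
  ],
)

```text
time_s: 27.1
ee_pos: [0.5987, -0.1566, 0.1521]
eef_rot: [3.141, -0.001, 1.682]
force: [-0.6, 4.7, 0.9]
grip_width: 0.021
grip_force: 30.0
```

Emit:
send_rows(
  motion=[
    [[0.01,0.09,0],[0,0,0],-1],
    [[0,0.09,0],[0,0,0],-1],
    [[0,0,0],[0,0,0],-1],
    [[0,0,0],[0,0,0],-1],
  ],
)

```text
time_s: 27.5
ee_pos: [0.6041, -0.1556, 0.152]
eef_rot: [3.141, -0.001, 1.682]
force: [1.3, 5.1, 0.4]
grip_width: 0.0209
grip_force: 30.0
```

```bash
python3 -c "
from h import *
stat((.6106,-.2049))"
```

```text
t 27.5 phi 6.263 r 0.0497 f out 4.9 f cw 1.9 w 0.020914122963128435
```

Emit:
send_rows(
  motion=[
    [[0,0.09,0],[0,0,0],-1],
    [[0,0,0],[0,0,0],-1],
    [[0,0,0],[0,0,0],-1],
  ],
)

```text
time_s: 27.8
ee_pos: [0.6064, -0.1554, 0.152]
eef_rot: [-3.142, -0.001, 1.682]
force: [-4.3, 6.1, 1.9]
grip_width: 0.0212
grip_force: 30.0
```

Emit:
send_rows(
  motion=[
    [[0,0.09,0],[0,0,0],-1],
    [[0,0,0],[0,0,0],-1],
    [[0,0,0],[0,0,0],-1],
  ],
)

```text
time_s: 28.1
ee_pos: [0.6085, -0.1552, 0.152]
eef_rot: [-3.14, -0.001, 1.682]
force: [-8.5, 5.3, 4.9]
grip_width: 0.0213
grip_force: 30.0
```

```bash
python3 -c "
from h import *
stat((.6106,-.2049))"
```

```text
t 28.1 phi 0.068 r 0.0497 f out 5.7 f cw -8.2 w 0.021252437796457357
```

The nip is firm: about 8 N resisting at the handle, at the expected angle. I hold it, release, lift clear and look.

Emit:
send_rows(
  motion=[
    [[0,0,0],[0,0,0],-1],
    [[0,0,0],[0,0,0],-1],
    [[0,0,0],[0,0,0],-1],
    [[0,0,0],[0,0,0],-1],
    [[0,0,0],[0,0,0],1],
    [[0,0,0],[0,0,0],1],
    [[0,0,0],[0,0,0],1],
    [[0,0,0],[0,0,0],1],
    [[0,0,0],[0,0,0],1],
    [[0,0,0],[0,0,0],1],
    [[0,0,-0.4],[0,0,0],1],
    [[0,0,-0.9],[0,0,0],1],
  ],
)

```text
time_s: 29.3
ee_pos: [0.6083, -0.1554, 0.1903]
eef_rot: [-3.138, -0.001, 1.682]
force: [0.6, 0.4, -0.1]
grip_width: 0.0812
grip_force: 0.0
```

Emit:
send_rows(
  motion=[
    [[0,0,-0.9],[0,0,0],1],
    [[0,0,-0.9],[0,0,0],1],
    [[0,0,-0.9],[0,0,0],1],
    [[-0.9,0,0],[0,0,0],1],
    [[-0.9,0,0],[0,0,0],1],
    [[-0.9,0,0],[0,0,0],1],
    [[-0.9,0,0],[0,0,0],1],
    [[-0.9,0,0],[0,0,0],1],
    [[0,0,0],[0,0,0],1],
    [[0,0,0],[0,0,0],1],
  ],
)

```text
time_s: 30.3
ee_pos: [0.6238, -0.2899, 0.2725]
eef_rot: [3.141, 0.0, 1.681]
force: [-0.2, 0.5, 0.2]
grip_width: 0.0941
grip_force: 0.0
```

```bash
python3 - <<'E'
from meas import *
t=cam('top'); s=cam('side'); P=cloud(t)
o=np.zeros((400,800,3),np.uint8)
o[:,:400]=np.clip(cv2.resize(t['pixels'][80:180,300:400],(400,400),interpolation=cv2.INTER_CUBIC)*1.6,0,255)
o[:,400:]=cv2.resize(s['pixels'][190:290,345:445],(400,400),interpolation=cv2.INTER_CUBIC)
save('final.png',o)
for n,a in {'stop':(.09,.11,(300,110,335,170),.102),'short':(.022,.045,(203,143,243,175),.036)}.items(): print(n,rect(t,P,*a))
m=(P[...,2]>.082)&(P[...,2]<.097); m[:, :331]=0; m[:,374:]=0; m[:100]=0; m[170:]=0
v,u=np.nonzero(m); q=np.array([ray(t,a,b,.093)[:2] for a,b in zip(u,v)])*1000
r=cv2.minAreaRect(q.astype(np.float32)); print(r,len(q)); d=np.array(r[0])-[588.1,-40.5]; print(d@X,d@Y)
E
```

```text
stop {'n': 485, 'c': array([572.2,  98.4]), 'size': array([81.8, 41.6]), 'mean': array([571.5, 101.9]), 'yawbox': np.float32(0.10544122), 'yawpca': np.float64(0.10880557055665818), 'z': np.float64(0.09982063263122518)}
short {'n': 592, 'c': array([525.8, 353.7]), 'size': array([72.1, 51.3]), 'mean': array([526. , 353.8]), 'yawbox': np.float32(1.3324648), 'yawpca': np.float64(1.3443359518247242), 'z': np.float64(0.034010026676298405)}
((584.1630859375, 37.12468719482422), (77.16667938232422, 99.08358764648438), 0.27540963888168335) 884
4.6254230133056415 77.59199961853027
```

View pics/final.png

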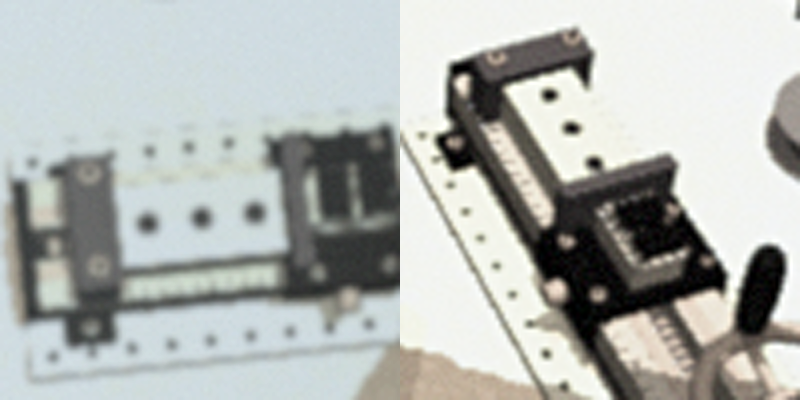

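```bash
python3 - <<'E'
from h import *
t=cam('top')
O=np.array([.5881,-.0405])
for n,u,v,z in(('mid',201,217,.093),('h1',148,223,.093),('h3',255,212,.093),('boltA',88,172,.105),('boltB',98,265,.105),('carr top L',293,135,.107),('carr top R',300,268,.107)):
    d=ray(t,300+u/4-.4,80+v/4-.4,z)[:2]-O; print(n,(d@X*1000).round(1),(d@Y*1000).round(1))
E
```

```text
mid 0.4 83.0
h1 -0.0 114.6
h3 0.2 50.9
boltA 31.1 147.2
boltB -24.6 147.1
carr top L 40.5 25.3
carr top R -38.8 30.3
```

The block is closed in between both faces (holes at crop 148, 201 and 255, stop face at 120, carriage face at 285). It sits within about 3 mm of the centre line and square, and the short block has not moved.

```bash
python3 -c "
from station import *
print(hand_in())"
```

```text
the job is handed in; nothing more can be done
None
```

The long block lies flat on the bed, nipped between carriage and stop with about 8 N felt at the handle. The wheel was wound only by its crank, the short block has not moved, and the job was handed in at about 30 s; no verdict came back.

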